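# Load the grinding block of the ball mill

### The job

Charge the grinding block: take balls from the feeder and put one in each well that is still empty, so that all six wells hold exactly one ball and the spare ball stays on the feeder. Then shut the block's lid flat, and after that swing the latch all the way across it until the arm points straight over the lid. The balls are clean: none may fall onto the worktop, leave those already in the wells where they are, and do not push aside or tip the sample beakers.

Things in the scene. Friction and masses are not known exactly. Their poses are not given: they have to be found in the camera images.
- block: Six-place grinding block, fixed: aluminium, 112 mm wide (y), 109 deep (x -62 to +47 mm). Origin on the worktop under the middle of the six wells; +x points to the lid's hinge, z up. Wells in two rows (x = -16, +16 mm) of three (y = -32, 0, +32 mm), cup mouths at z = 45 mm, metal between them 1 mm lower. A ledge at -x (x -62 to -36 mm, top z = 38 mm) carries the latch.
- lid (a joint): Angle of the clamp lid in rad: 0 = shut flat over the six wells, 1.57 = upright; starts leaning back at 1.95 to 2.3, stop at 2.4. Blue frame 5 mm thick with a clear window, 112 mm wide along the block's y, reaching 78 mm from its hinge. The hinge is stiff: the lid stays at any angle; 2 to 3 N at its free edge moves it.
- lid_hinge (a point): Middle of the lid's hinge line, at x = +42 mm, z = 49.5 mm of the block (the line runs along the block's y axis). The shut lid's plate is centred at this height, its top at 52 mm. Left of the block stands an instrument case (top 0.17 m, x 0.11 to 0.57, y -0.06 to 0.42) with a raised screen up to z = 0.48 m (x 0.36 to 0.68, y 0.13 to 0.5).
- latch (a joint): Angle of the swing latch in rad about its upright pivot (x = -50 mm, y = 0 of the block): 0 = arm along the block's -y (open); counter-clockwise from above swings the knob toward +x, over the lid; pi/2 = arm along +x across the shut lid (locked, its stop). Starts at 0 to 0.2. Under 1 N at the knob turns it; it stays where left. The arm passes 1.3 mm above the shut lid.
- latch_knob (a point): On the axis of the upright round black knob at the end of the latch arm, 34 mm from the pivot; knob diameter 13 mm, it stands from z = 59 mm (arm's top) to 81 mm; this point is at 73 mm.
- feeder: Ball feeder, fixed: blue foot 150 x 52 x 8 mm, two steel rods (4 mm thick, axes 10 mm apart) along its x, sloping 6 degrees down toward -x. The balls lie in a row on the rods; when the lowest is lifted out the others roll down to the black stop at the -x end. Origin under the middle of the foot. Posts and stops are up to 13 mm wide (y), the posts' feet 26 mm wide (up to z = 11 mm).
- feeder_pick (a point): Centre of the ball that lies against the stop at the low end of the feeder (45 mm above the worktop). The stop is 11 mm wide (y) and reaches 4 mm above this point, 10 to 14 mm from it toward the feeder's -x. A shelf board (z 0.34 to 0.38 m) overhangs behind the work: its front edge runs from about x = 0.72 at y = -0.1 to x = 0.64 at y = -0.4.
- well_1: Black plastic cup, one of the six wells of the block (which cup is in which place varies): bore 26 mm, 23 mm deep, rim 2 mm thick, open to the top. Origin at the centre of its mouth (z = 45 mm); a ball at its bottom has its centre 13 mm below.
- well_2: Black plastic cup, one of the six wells of the block (which cup is in which place varies): bore 26 mm, 23 mm deep, rim 2 mm thick, open to the top. Origin at the centre of its mouth (z = 45 mm); a ball at its bottom has its centre 13 mm below.
- well_3: Black plastic cup, one of the six wells of the block (which cup is in which place varies): bore 26 mm, 23 mm deep, rim 2 mm thick, open to the top. Origin at the centre of its mouth (z = 45 mm); a ball at its bottom has its centre 13 mm below.
- well_4: Black plastic cup, one of the six wells of the block (which cup is in which place varies): bore 26 mm, 23 mm deep, rim 2 mm thick, open to the top. Origin at the centre of its mouth (z = 45 mm); a ball at its bottom has its centre 13 mm below.
- well_5: Black plastic cup, one of the six wells of the block (which cup is in which place varies): bore 26 mm, 23 mm deep, rim 2 mm thick, open to the top. Origin at the centre of its mouth (z = 45 mm); a ball at its bottom has its centre 13 mm below.
- well_6: Black plastic cup, one of the six wells of the block (which cup is in which place varies): bore 26 mm, 23 mm deep, rim 2 mm thick, open to the top. Origin at the centre of its mouth (z = 45 mm); a ball at its bottom has its centre 13 mm below.
- ball_1: Polished steel grinding ball, diameter 20 mm, about 33 g; origin at its centre. Starts in the row on the feeder.
- ball_2: Polished steel grinding ball, diameter 20 mm, about 33 g; origin at its centre. Starts in the row on the feeder.
- ball_3: Polished steel grinding ball, diameter 20 mm, about 33 g; origin at its centre. Starts in the row on the feeder.
- ball_4: Polished steel grinding ball, diameter 20 mm, about 33 g; origin at its centre. Starts in the row on the feeder.
- ball_5: Polished steel grinding ball, diameter 20 mm, about 33 g; origin at its centre. Already lies in one of the wells.
- ball_6: Polished steel grinding ball, diameter 20 mm, about 33 g; origin at its centre. Already lies in one of the wells.
- ball_7: Polished steel grinding ball, diameter 20 mm, about 33 g; origin at its centre. Already lies in one of the wells.
- beaker_13: Glass beaker with large green leaves in it, 50 x 55 mm, 62 mm tall, a waiting sample; origin at the centre of its underside. Leave it alone.
- beaker_08: Glass beaker with red leaves in it, 50 x 55 mm, 62 mm tall, a waiting sample; origin at the centre of its underside. Leave it alone.
- beaker_07: Glass beaker with purple leaves in it, 50 x 55 mm, 62 mm tall, a waiting sample; origin at the centre of its underside. Leave it alone.
- beaker_09: Glass beaker with green leaves in it, 50 x 55 mm, 62 mm tall, a waiting sample; origin at the centre of its underside. Leave it alone.

How it is judged:
On the way, in this order (a step that is already met when the one before it is completed fails the run):
1. every well holds one ball, the spare is on the feeder (horizontal distance between ball_5 and well_1 below 0.006 m and z of ball_5 in the frame of well_1 below -0.008 m and horizontal distance between ball_6 and well_2 below 0.006 m and z of ball_6 in the frame of well_2 below -0.008 m and horizontal distance between ball_7 and well_3 below 0.006 m and z of ball_7 in the frame of well_3 below -0.008 m and ((horizontal distance between ball_1 and well_4 below 0.006 m and z of ball_1 in the frame of well_4 below -0.008 m) or (horizontal distance between ball_2 and well_4 below 0.006 m and z of ball_2 in the frame of well_4 below -0.008 m) or (horizontal distance between ball_3 and well_4 below 0.006 m and z of ball_3 in the frame of well_4 below -0.008 m) or (horizontal distance between ball_4 and well_4 below 0.006 m and z of ball_4 in the frame of well_4 below -0.008 m)) and ((horizontal distance between ball_1 and well_5 below 0.006 m and z of ball_1 in the frame of well_5 below -0.008 m) or (horizontal distance between ball_2 and well_5 below 0.006 m and z of ball_2 in the frame of well_5 below -0.008 m) or (horizontal distance between ball_3 and well_5 below 0.006 m and z of ball_3 in the frame of well_5 below -0.008 m) or (horizontal distance between ball_4 and well_5 below 0.006 m and z of ball_4 in the frame of well_5 below -0.008 m)) and ((horizontal distance between ball_1 and well_6 below 0.006 m and z of ball_1 in the frame of well_6 below -0.008 m) or (horizontal distance between ball_2 and well_6 below 0.006 m and z of ball_2 in the frame of well_6 below -0.008 m) or (horizontal distance between ball_3 and well_6 below 0.006 m and z of ball_3 in the frame of well_6 below -0.008 m) or (horizontal distance between ball_4 and well_6 below 0.006 m and z of ball_4 in the frame of well_6 below -0.008 m)) and ((y of ball_1 in the frame of feeder between -0.008 and 0.008 m and x of ball_1 in the frame of feeder between -0.06 and 0.06 m and z of ball_1 in the frame of feeder above 0.035 m) or (y of ball_2 in the frame of feeder between -0.008 and 0.008 m and x of ball_2 in the frame of feeder between -0.06 and 0.06 m and z of ball_2 in the frame of feeder above 0.035 m) or (y of ball_3 in the frame of feeder between -0.008 and 0.008 m and x of ball_3 in the frame of feeder between -0.06 and 0.06 m and z of ball_3 in the frame of feeder above 0.035 m) or (y of ball_4 in the frame of feeder between -0.008 and 0.008 m and x of ball_4 in the frame of feeder between -0.06 and 0.06 m and z of ball_4 in the frame of feeder above 0.035 m))), for 0.2 s.
2. the lid is shut (value of joint lid below 0.06 rad), for 0.2 s.
3. the latch is swung across the lid (value of joint latch above 1.35 rad), for 0.2 s.
At the end, for the whole second after the job is handed in: All six wells hold exactly one ball at the bottom (within 6 mm of the axis, centre over 8 mm below the mouth), the three original ones in their own wells; one ball is still on the feeder rods; the lid is shut (under 0.06 rad), the latch across it (over 1.35 rad) (all of step 1 and value of joint lid below 0.06 rad and value of joint latch above 1.35 rad); the robot touches nothing.
It fails at once if a grinding ball lies on the worktop or falls off it (height (world z) of any of ball_1, ball_2, ball_3, ball_4, ball_5, ball_6, ball_7 below 0.014 m).
It fails at once if a sample beaker is pushed more than 20 mm or tipped ((distance of beaker_13 from where it was at the start of the episode above 0.02 m or angle between beaker_13's own z axis and vertical above 0.5 rad) or (distance of beaker_08 from where it was at the start of the episode above 0.02 m or angle between beaker_08's own z axis and vertical above 0.5 rad) or (distance of beaker_07 from where it was at the start of the episode above 0.02 m or angle between beaker_07's own z axis and vertical above 0.5 rad) or (distance of beaker_09 from where it was at the start of the episode above 0.02 m or angle between beaker_09's own z axis and vertical above 0.5 rad)).
It also fails if it takes over 72 s, if anything falls off the work surface, if the arm or the gripper's body presses on something with over 40 N, if the wrist force passes 120 N, or if a joint passes its speed limit or range.

### The arm

A 6-joint arm with a two-finger parallel gripper is mounted at the origin on a cart in front of the work surface, level with it; the furniture and walls round the work are solid. World frame = base frame: x ahead of the robot, y to its left, z up, the work surface at z = 0. Lengths are in m, angles in rad, forces in N, time in s.
With the tool pointing down it reaches from about 0.425 to 0.95 m from the base axis. Payload 3.5 kg.
Tool frame: the origin (TCP) lies on the centre line of the jaws, within the pads' length; the fingertips stand 25 mm ahead of it and the grasp point (between the pads) lies 6 mm ahead of it (ctrl.finger_overhang is the distance from the TCP to the fingertips, in m); z points along the fingers, y is the line along which they close (so a half turn about z gives the same grasp; the last joint's range is limited). The gripper opens to 85 mm and grips with 20 to 120 N. Pads are 22 mm wide; open, the fingers measure 114 mm over their backs; the gripper's body (76 mm by 85 mm) begins 54 mm behind the grasp point. The pads swing forward as they close: fully open they stand 13 mm farther back than shut.
Start: joints at [0.986, 0.286, 1.577, -0, 1.279, -0.15], TCP at [0.284, 0.612, 0.256] pointing down, gripper open.
Joint ranges: [-2.77, 2.77], [-0.9, 2.22], [0.21, 2.48], [-1.53, 4.67], [0.24, 2.81], [-2.84, 2.84]. Speed limits (rad/s): [2.79, 2.79, 3.14, 3.14, 3.14, 3.14].

### API

Orientations are given as a unit quaternion [x, y, z, w].
In Python, from plant import get_state, imaging, job, ctrl gives the robot as it stands.
- The arm moves only by the tool jog_arm, never from a script. Its argument "increments" is a list of rows, each an object of numbers: "dx", "dy", "dz": the shift along the world's x, y, z each as a share of 12 cm, from -1 to 1; "ax", "ay", "az": the turn, a rotation vector about the world's x, y, z each as a share of pi/2 rad, from -1 to 1; "gripper": the gripper command: -1 is shut, 1 is fully open, values between are in proportion. A call has 1 to 10 rows; each row is the pose to reach, as a shift and turn from the pose commanded when the call began; what a row does not reach only later rows make up. A row lasts 1/10 s, in which the tool goes at most 50 mm and 8.59 degrees, less where a joint would pass 70% of its speed; a pose out of reach is approached as far as the arm can. A call with a number of a shift or a turn outside -1 to 1 is refused whole. A call with a gripper value outside its range is refused whole. The fingers move at their own pace and stop on an object; "force" is the grip in N (left out, the last holds). Time passes only in rows, so rows that repeat a pose let the fingers close. It gives the time, the measured TCP pose, the force, the opening and the grip force at its end, in the units of the state.
- get_state(): the state, without advancing time (a new reading comes with each control period).
- imaging.read_camera(name): name is "scene" or "top"; returns a dict with "frame" (384x512x3 uint8, blue, green, red), "depth" (384x512 float32, m along the optical axis (not along the pixel's ray), 0 where there is no reading), "camera_matrix" (3x3 intrinsics, pixels), "dist" ([k1, k2, p1, p2, k3] as OpenCV has them; the pictures are not rectified), "extrinsics" (4x4, takes a point from camera to world coordinates). Camera axes: x right, y up, looking along -z (the intrinsics and any distortion apply to the point x, -y, -z); pixel columns grow to the right and rows downward; lengths in m; the calibration is good to about 2 mm. A picture is of the moment at which its call begins.
- job.sign_off(): hands the job in; it is judged then, once.
The state is a dict: "time": time; "qpos": joint angles; "dq": joint speeds; "joint_efforts": joint torques, N m; "eef_pos": TCP position; "tcp_rot": TCP orientation; "contact_force": force on the tool from outside, world axes, zero at the start; "wrist_torque": the same for the moment, N m; "opening": opening from 0.0 (shut) to 1.0 (fully open); "finger_force": force on a finger pad.
Only numpy, scipy, OpenCV 4.12 (cv2) and the standard library are available. Lean on these libraries where they do the work, as an engineer would, in place of code of your own. Each camera call takes 0.05 s, during which the arm holds its last target. There are 200 camera calls.

## Working session

There is one attempt and no reset: what is moved stays moved. The work goes in short steps, Python scripts to look and compute and a tool call to move; the robot and the scene stay as the last step left them, time stands still between calls to the robot, and variables do not carry over. Pictures are saved under pics/ and viewed, at most 10 in all, crops included, and the job is handed in when it is done.

Besides the shell and the picture viewer there is one more tool, called after ">>>" by a JSON object that holds its "api" and its "payload", one argument or row to a line. jog_arm: Moves the arm, as the interface text tells. Shift numbers are shares of 12 cm and turn numbers shares of pi/2 rad, none past 1 either way. Its arguments: {"type":"object","properties":{"increments":{"type":"array"},"force":{"type":"number"}},"required":["increments"]}

```bash
mkdir -p pics
cat > h.py <<'E'
import numpy as np, cv2
from plant import get_state, imaging, job, ctrl
def cam(n):
    return imaging.read_camera(n)
def ray(c,u,v):
    p=cv2.undistortPoints(np.array([[[u,v]]],float),c['camera_matrix'],np.array(c['dist']))[0,0]
    d=np.array([p[0],-p[1],-1.0]); E=c['extrinsics']
    return E[:3,3],E[:3,:3]@d
def atz(c,u,v,z):
    o,d=ray(c,u,v); return o+d*(z-o[2])/d[2]
def atd(c,u,v):
    o,d=ray(c,u,v); return o+d*c['depth'][int(round(v)),int(round(u))]
def proj(c,P):
    E=c['extrinsics']; q=(np.atleast_2d(P)-E[:3,3])@E[:3,:3]
    q=q*[1,-1,-1]
    return cv2.projectPoints(q,np.zeros(3),np.zeros(3),c['camera_matrix'],np.array(c['dist']))[0][:,0]
E
python3 - <<'E'
from h import *
import pickle
for n in('scene','top'):
    c=cam(n); pickle.dump(c,open(n+'.pkl','wb')); cv2.imwrite(f'pics/{n}0.png',cv2.resize(c['frame'],None,fx=1.5,fy=1.5,interpolation=cv2.INTER_CUBIC))
    print(n,c['extrinsics'].round(3).tolist(),c['camera_matrix'].round(1).tolist())
s=get_state();print(s['time'],s['eef_pos'],s['tcp_rot'],s['opening'],ctrl.finger_overhang)
E
```

```text
scene [[-0.435, 0.676, -0.595, -0.072], [-0.9, -0.316, 0.299, -0.011], [0.014, 0.666, 0.746, 0.702], [0.0, 0.0, 0.0, 1.0]] [[422.6, 0.0, 251.1], [0.0, 422.6, 194.1], [0.0, 0.0, 1.0]]
top [[-0.006, 0.999, -0.034, 0.413], [-1.0, -0.006, -0.002, -0.251], [-0.002, 0.034, 0.999, 0.91], [0.0, 0.0, 0.0, 1.0]] [[486.0, 0.0, 254.0], [0.0, 486.0, 195.9], [0.0, 0.0, 1.0]]
0.1 [0.28399532 0.61174709 0.25506768] [ 2.15695972e-01  9.76459965e-01 -1.01405946e-03 -3.94099762e-04] 1.0000672912033137 0.025
```

View pics/top0.png

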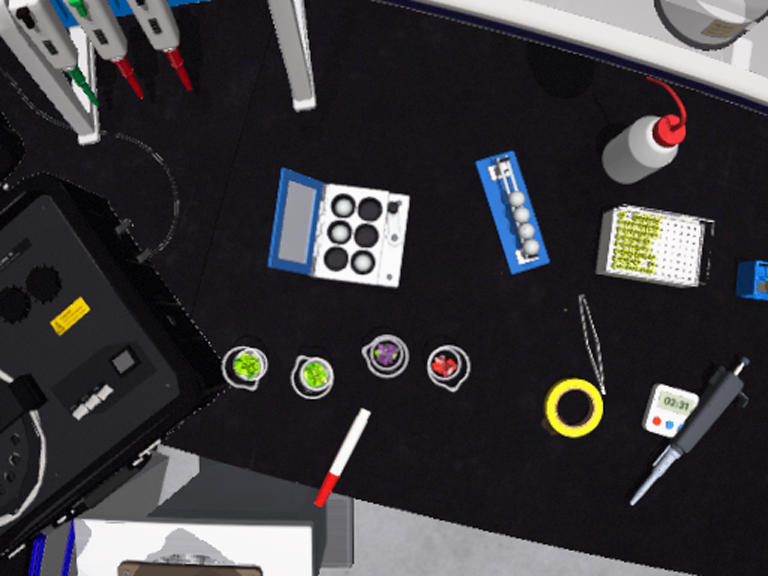

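View pics/scene0.png

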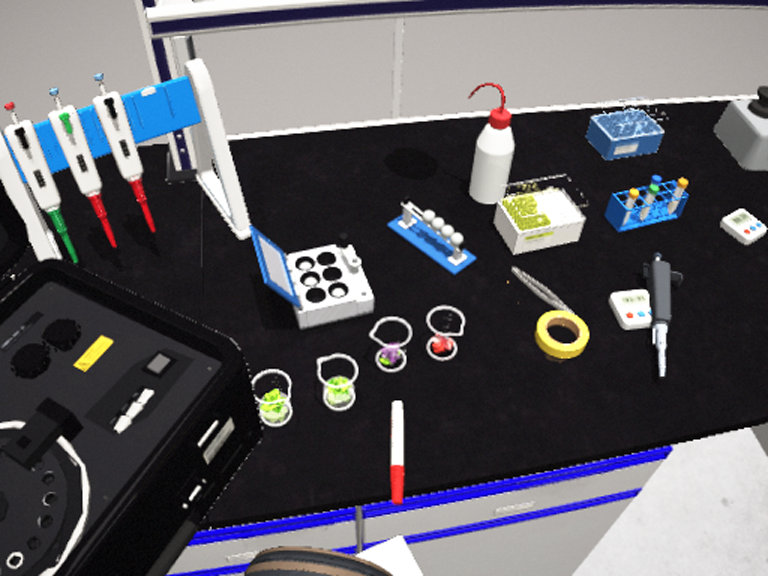

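The top view shows the block at about (362,237), with its hinge to the left (+y) and the latch on the right with its knob near the top. Balls are in wells (344,206), (340,232) and (364,262); wells (370,209), (367,236) and (336,259) are empty. The feeder is at (512,212), with the low-end ball at (530,247).

Run:
```python
from h import *
import pickle
c=pickle.load(open('top.pkl','rb'))
f=c['frame']
a=cv2.resize(f[105:200,175:280],None,fx=5,fy=5,interpolation=cv2.INTER_CUBIC)
b=cv2.resize(f[95:190,312:372],None,fx=5,fy=5,interpolation=cv2.INTER_CUBIC)
cv2.imwrite('pics/crop.png',np.hstack([a,b[:,:270]])[:,:800])
```

```text
(no output)
```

View pics/crop.png

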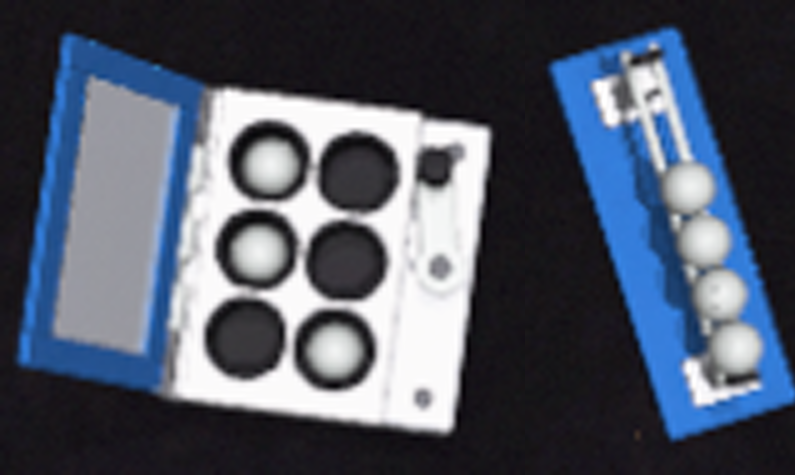

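The crop shows wells at (270,160), (359,171), (258,249), (346,260), (246,338), (335,349), the knob at (434,165) and the pivot at (440,267). The feeder foot corners are (551,64), (676,27), (795,400), (672,440), and its balls run from (688,187) to (735,349).

```bash
cat > m.py <<'E'
from h import *
import pickle
from scipy.optimize import least_squares
c=pickle.load(open('top.pkl','rb'))
A=lambda x,y:(175+(x+.5)/5-.5,105+(y+.5)/5-.5)
B=lambda x,y:(312+(x-525+.5)/5-.5,95+(y+.5)/5-.5)
def rig(pl,th,t): 
    R=np.array([[np.cos(th),-np.sin(th)],[np.sin(th),np.cos(th)]]); return pl@R.T+t
def fit(pl,pw,th0):
    pl=np.array(pl,float);pw=np.array(pw)
    r=least_squares(lambda p:(rig(pl,p[0],p[1:])-pw).ravel(),[th0,*pw.mean(0)]); 
    return r.x,np.abs(r.fun).max()
W=[(270,160),(359,171),(258,249),(346,260),(246,338),(335,349)]
wl=[(.016,-.032),(-.016,-.032),(.016,0),(-.016,0),(.016,.032),(-.016,.032)]
pb,e=fit(wl,[atz(c,*A(*w),.045)[:2] for w in W],1.5)
print('block th,xy',pb.round(4),e)
for l in wl: print('well',l,rig(np.array(l),pb[0],pb[1:]).round(4))
k=atz(c,*A(434,165),.081)[:2]; print('knob',k.round(4)); pv=rig(np.array([-.05,0]),pb[0],pb[1:]);print('pivot',pv.round(4),atz(c,*A(440,267),.059).round(4),np.linalg.norm(k-pv))
d=k-pv; print('latch ang',np.arctan2(d[1],d[0])-(pb[0]-np.pi/2))
F=[(551,64),(676,27),(795,400),(672,440)]
fl=[(.075,.026),(.075,-.026),(-.075,-.026),(-.075,.026)]
pf,e=fit(fl,[atz(c,*B(*w),.008)[:2] for w in F],0.2)
print('feeder',pf.round(4),e)
for i,(x,y) in enumerate([(735,349),(719,294),(703,240),(688,187)]):
    z=.045+i*.02*np.sin(.105); p=atz(c,*B(x,y),z); q=rig((p[:2]-pf[1:])[None],-pf[0],0)[0]; dd=atd(c,*B(x,y)); print('ball',p.round(4),'local',q.round(4),'depth',dd.round(4))
h=np.array([.042,0]); hp=rig(h,pb[0],pb[1:]); print('hinge',hp)
ex=np.array([np.cos(pb[0]),np.sin(pb[0])])
for x,y in [(66,36),(20,365),(44,200)]:
  p=atd(c,*A(x+3,y)); r=(p[:2]-hp)@ex; print('lid edge depth',p.round(4),r, np.arctan2(p[2]-.0495,-r))
for z in (.10,.11,.12,.125):
  p=atz(c,*A(43,200),z); r=(p[:2]-hp)@ex; print(z,r,np.hypot(r,z-.0495))
E
python3 m.py
python3 - <<'E'
from h import *
from m import *
E
true
```

```text
block th,xy [ 1.4356  0.5148 -0.2162] 0.00037950344782589074
well (0.016, -0.032) [ 0.5487 -0.2047]
well (-0.016, -0.032) [ 0.5444 -0.2364]
well (0.016, 0) [ 0.517  -0.2004]
well (-0.016, 0) [ 0.5127 -0.2321]
well (0.016, 0.032) [ 0.4853 -0.196 ]
well (-0.016, 0.032) [ 0.481  -0.2278]
knob [ 0.5412 -0.263 ]
pivot [ 0.5081 -0.2658] [ 0.5084 -0.2652  0.059 ] 0.03322563949078042
latch ang 0.2172076979874088
feeder [ 0.2935  0.546  -0.4146] 0.0015593589458600121
ball [ 0.4979 -0.4294  0.045 ] local [-0.0503 -0.0002] depth [ 0.4971 -0.4277  0.0532]
ball [ 0.5176 -0.4235  0.0471] local [-0.0298 -0.0003] depth [ 0.5167 -0.422   0.0547]
ball [ 0.5369 -0.4176  0.0492] local [-0.0096 -0.0002] depth [ 0.5355 -0.4157  0.0592]
ball [ 0.5558 -0.4122  0.0513] local [ 0.01   -0.0005] depth [ 0.555  -0.4113  0.0561]
hinge [ 0.52048176 -0.17459593]
lid edge depth [ 0.5805 -0.1415  0.115 ] 0.04085778347934367 2.128205811944583
lid edge depth [ 0.4709 -0.1265  0.1135] 0.04097467080632593 2.140525866444931
lid edge depth [ 0.5254 -0.1346  0.1152] 0.040331964436094686 2.1215485326555625
0.1 0.044178068824
[... 723 characters left out ...]
76 -0.4235  0.0471] local [-0.0298 -0.0003] depth [ 0.5167 -0.422   0.0547]
ball [ 0.5369 -0.4176  0.0492] local [-0.0096 -0.0002] depth [ 0.5355 -0.4157  0.0592]
ball [ 0.5558 -0.4122  0.0513] local [ 0.01   -0.0005] depth [ 0.555  -0.4113  0.0561]
hinge [ 0.52048176 -0.17459593]
lid edge depth [ 0.5805 -0.1415  0.115 ] 0.04085778347934367 2.128205811944583
lid edge depth [ 0.4709 -0.1265  0.1135] 0.04097467080632593 2.140525866444931
lid edge depth [ 0.5254 -0.1346  0.1152] 0.040331964436094686 2.1215485326555625
0.1 0.04417806882462666 0.06709658534585386
0.11 0.04251617973607349 0.07394508461926395
0.12 0.04085429064752034 0.08148204136073216
0.125 0.040023346103243734 0.0854524325768438
```

>>> {"api": "jog_arm", "payload": {
  "increments": [
    {"dz": 1,"gripper": -0.06},
    {"dz": 1,"gripper": -0.06},
    {"dz": 1,"gripper": -0.06}
  ]
}}

```text
$.increments[0]: bad value
```

>>> {"api": "jog_arm", "payload": {
  "increments": [
    {"dz": 1,"az": -0.2},
    {"dz": 1,"az": -0.2},
    {"dz": 1,"az": -0.2}
  ]
}}

```text
$.increments[0]: bad value
```

>>> {"api": "jog_arm", "payload": {
  "increments": [
    {"dz": 0.55,"az": -0.2},
    {"dz": 0.55,"az": -0.2},
    {"dz": 0.55,"az": -0.2}
  ]
}}

```text
$.increments[0]: bad value
```

>>> {"api": "jog_arm", "payload": {
  "increments": [
    {"dx": 0,"dy": 0,"dz": 1,"ax": 0,"ay": 0,"az": 0,"gripper": -0.06},
    {"dx": 0,"dy": 0,"dz": 1,"ax": 0,"ay": 0,"az": 0,"gripper": -0.06},
    {"dx": 0,"dy": 0,"dz": 1,"ax": 0,"ay": 0,"az": 0,"gripper": -0.06}
  ]
}}

```text
time: 0.4
eef_pos: [0.2848, 0.6131, 0.3827]
tcp_rot: [0.216, 0.976, 0.004, 0.001]
contact_force: [-0.2, 0.1, 2.0]
opening: 0.517
finger_force: 0.0
```

>>> {"api": "jog_arm", "payload": {
  "increments": [
    {"dx": 0,"dy": 0,"dz": 1,"ax": 0,"ay": 0,"az": -0.2,"gripper": -0.06},
    {"dx": 0,"dy": 0,"dz": 1,"ax": 0,"ay": 0,"az": -0.2,"gripper": -0.06},
    {"dx": 0,"dy": 0,"dz": 1,"ax": 0,"ay": 0,"az": -0.2,"gripper": -0.06}
  ]
}}

```text
time: 0.7
eef_pos: [0.2843, 0.6123, 0.503]
tcp_rot: [0.367, 0.93, 0.004, 0.001]
contact_force: [0.0, 0.2, 1.5]
opening: 0.47
finger_force: 0.0
```

>>> {"api": "jog_arm", "payload": {
  "increments": [
    {"dx": 0,"dy": 0,"dz": 0.5,"ax": 0,"ay": 0,"az": -0.2,"gripper": -0.06},
    {"dx": 0,"dy": 0,"dz": 0.5,"ax": 0,"ay": 0,"az": -0.2,"gripper": -0.06},
    {"dx": 0,"dy": 0,"dz": 0.5,"ax": 0,"ay": 0,"az": -0.2,"gripper": -0.06}
  ]
}}

```text
time: 1.0
eef_pos: [0.2843, 0.6122, 0.5597]
tcp_rot: [0.507, 0.862, 0.003, 0.0]
contact_force: [0.7, -0.3, -0.7]
opening: 0.471
finger_force: 0.0
```

>>> {"api": "jog_arm", "payload": {
  "increments": [
    {"dx": 0.3,"dy": -1,"dz": 0,"ax": 0,"ay": 0,"az": -0.16,"gripper": -0.06},
    {"dx": 0.3,"dy": -1,"dz": 0,"ax": 0,"ay": 0,"az": -0.16,"gripper": -0.06},
    {"dx": 0.3,"dy": -1,"dz": 0,"ax": 0,"ay": 0,"az": -0.16,"gripper": -0.06}
  ]
}}

```text
time: 1.3
eef_pos: [0.3209, 0.4898, 0.5537]
tcp_rot: [0.611, 0.792, -0.002, 0.0]
contact_force: [-0.4, -0.0, -0.3]
opening: 0.469
finger_force: 0.0
```

>>> {"api": "jog_arm", "payload": {
  "increments": [
    {"dx": 0.3,"dy": -1,"dz": 0,"ax": 0,"ay": 0,"az": -0.16,"gripper": -0.06},
    {"dx": 0.3,"dy": -1,"dz": 0,"ax": 0,"ay": 0,"az": -0.16,"gripper": -0.06},
    {"dx": 0.3,"dy": -1,"dz": 0,"ax": 0,"ay": 0,"az": -0.16,"gripper": -0.06}
  ]
}}

```text
time: 1.6
eef_pos: [0.3567, 0.3694, 0.554]
tcp_rot: [0.706, 0.709, -0.002, 0.0]
contact_force: [0.1, -0.2, 1.1]
opening: 0.468
finger_force: 0.0
```

>>> {"api": "jog_arm", "payload": {
  "increments": [
    {"dx": 0.5,"dy": -1,"dz": 0,"ax": 0,"ay": 0,"az": -0.16,"gripper": -0.06},
    {"dx": 0.5,"dy": -1,"dz": 0,"ax": 0,"ay": 0,"az": -0.16,"gripper": -0.06},
    {"dx": 0.5,"dy": -1,"dz": 0,"ax": 0,"ay": 0,"az": -0.16,"gripper": -0.06}
  ]
}}

```text
time: 1.9
eef_pos: [0.4169, 0.2498, 0.5535]
tcp_rot: [0.789, 0.615, -0.002, -0.0]
contact_force: [0.0, 0.3, 0.0]
opening: 0.473
finger_force: 0.0
```

>>> {"api": "jog_arm", "payload": {
  "increments": [
    {"dx": 0.6,"dy": -1,"dz": 0,"ax": 0,"ay": 0,"az": -0.16,"gripper": -0.06},
    {"dx": 0.6,"dy": -1,"dz": 0,"ax": 0,"ay": 0,"az": -0.16,"gripper": -0.06},
    {"dx": 0.6,"dy": -1,"dz": 0,"ax": 0,"ay": 0,"az": -0.16,"gripper": -0.06}
  ]
}}

```text
time: 2.2
eef_pos: [0.4891, 0.1299, 0.5534]
tcp_rot: [0.859, 0.511, -0.002, -0.001]
contact_force: [0.1, 0.4, -0.2]
opening: 0.468
finger_force: 0.0
```

>>> {"api": "jog_arm", "payload": {
  "increments": [
    {"dx": 0,"dy": -1,"dz": 0,"ax": 0,"ay": 0,"az": -0.16,"gripper": -0.06},
    {"dx": 0,"dy": -1,"dz": 0,"ax": 0,"ay": 0,"az": -0.16,"gripper": -0.06},
    {"dx": 0,"dy": -1,"dz": 0,"ax": 0,"ay": 0,"az": -0.16,"gripper": -0.06}
  ]
}}

```text
time: 2.5
eef_pos: [0.4883, 0.0087, 0.5531]
tcp_rot: [0.917, 0.398, -0.002, -0.001]
contact_force: [-0.3, 0.7, 0.9]
opening: 0.468
finger_force: 0.0
```

>>> {"api": "jog_arm", "payload": {
  "increments": [
    {"dx": 0.08,"dy": -1,"dz": -0.8,"ax": 0,"ay": 0,"az": -0.11,"gripper": -0.06},
    {"dx": 0.08,"dy": -1,"dz": -0.8,"ax": 0,"ay": 0,"az": -0.11,"gripper": -0.06},
    {"dx": 0.08,"dy": -1,"dz": -0.8,"ax": 0,"ay": 0,"az": -0.11,"gripper": -0.06},
    {"dx": 0.08,"dy": -1,"dz": -0.8,"ax": 0,"ay": 0,"az": -0.11,"gripper": -0.06}
  ]
}}

```text
time: 2.9
eef_pos: [0.4963, -0.1106, 0.4513]
tcp_rot: [0.948, 0.318, -0.006, -0.004]
contact_force: [-0.1, -0.5, -1.4]
opening: 0.469
finger_force: 0.0
```

>>> {"api": "jog_arm", "payload": {
  "increments": [
    {"dx": 0,"dy": -1,"dz": -0.8,"ax": 0,"ay": 0,"az": -0.11,"gripper": -0.06},
    {"dx": 0,"dy": -1,"dz": -0.8,"ax": 0,"ay": 0,"az": -0.11,"gripper": -0.06},
    {"dx": 0,"dy": -1,"dz": -0.8,"ax": 0,"ay": 0,"az": -0.11,"gripper": -0.06},
    {"dx": 0,"dy": -1,"dz": -0.8,"ax": 0,"ay": 0,"az": -0.11,"gripper": -0.06}
  ]
}}

```text
time: 3.3
eef_pos: [0.4958, -0.2292, 0.3572]
tcp_rot: [0.972, 0.235, -0.004, -0.004]
contact_force: [0.8, 0.8, -0.3]
opening: 0.467
finger_force: 0.0
```

>>> {"api": "jog_arm", "payload": {
  "increments": [
    {"dx": 0,"dy": -1,"dz": -0.8,"ax": 0,"ay": 0,"az": -0.11,"gripper": -0.06},
    {"dx": 0,"dy": -1,"dz": -0.8,"ax": 0,"ay": 0,"az": -0.11,"gripper": -0.06},
    {"dx": 0,"dy": -1,"dz": -0.8,"ax": 0,"ay": 0,"az": -0.11,"gripper": -0.06},
    {"dx": 0,"dy": -1,"dz": -0.8,"ax": 0,"ay": 0,"az": -0.11,"gripper": -0.06}
  ]
}}

```text
time: 3.7
eef_pos: [0.4962, -0.3484, 0.2625]
tcp_rot: [0.989, 0.151, -0.003, -0.004]
contact_force: [0.4, 0.7, -0.7]
opening: 0.471
finger_force: 0.0
```

>>> {"api": "jog_arm", "payload": {
  "increments": [
    {"dx": 0,"dy": -0.65,"dz": -0.9,"ax": 0,"ay": 0,"az": 0,"gripper": -0.06},
    {"dx": 0,"dy": -0.65,"dz": -0.9,"ax": 0,"ay": 0,"az": 0,"gripper": -0.06},
    {"dx": 0,"dy": -0.65,"dz": -0.9,"ax": 0,"ay": 0,"az": 0,"gripper": -0.06},
    {"dx": 0,"dy": -0.65,"dz": -0.9,"ax": 0,"ay": 0,"az": 0,"gripper": -0.06},
    {"dx": 0,"dy": -0.65,"dz": -0.9,"ax": 0,"ay": 0,"az": 0,"gripper": -0.06}
  ]
}}

```text
time: 4.2
eef_pos: [0.4988, -0.4246, 0.1612]
tcp_rot: [0.988, 0.152, 0.0, -0.0]
contact_force: [-0.2, -0.3, 0.2]
opening: 0.473
finger_force: 0.0
```

>>> {"api": "jog_arm", "payload": {
  "increments": [
    {"dx": -0.01,"dy": -0.04,"dz": -0.3,"ax": 0,"ay": 0,"az": -0.01,"gripper": -0.06},
    {"dx": -0.01,"dy": -0.04,"dz": -0.55,"ax": 0,"ay": 0,"az": -0.01,"gripper": -0.06},
    {"dx": -0.01,"dy": -0.04,"dz": -0.75,"ax": 0,"ay": 0,"az": -0.01,"gripper": -0.06},
    {"dx": -0.01,"dy": -0.04,"dz": -0.84,"ax": 0,"ay": 0,"az": -0.01,"gripper": -0.06},
    {"dx": -0.01,"dy": -0.04,"dz": -0.84,"ax": 0,"ay": 0,"az": -0.01,"gripper": -0.06}
  ]
}}

```text
time: 4.7
eef_pos: [0.4974, -0.4295, 0.0602]
tcp_rot: [0.99, 0.144, 0.0, -0.0]
contact_force: [-0.7, -0.2, 0.1]
opening: 0.472
finger_force: 0.0
```

>>> {"api": "jog_arm", "payload": {
  "increments": [
    {"dx": 0,"dy": 0,"dz": 0,"ax": 0,"ay": 0,"az": 0,"gripper": -0.4},
    {"dx": 0,"dy": 0,"dz": 0,"ax": 0,"ay": 0,"az": 0,"gripper": -0.4},
    {"dx": 0,"dy": 0,"dz": 0,"ax": 0,"ay": 0,"az": 0,"gripper": -1},
    {"dx": 0,"dy": 0,"dz": 0,"ax": 0,"ay": 0,"az": 0,"gripper": -1},
    {"dx": 0,"dy": 0,"dz": 0,"ax": 0,"ay": 0,"az": 0,"gripper": -1},
    {"dx": 0,"dy": 0,"dz": 0,"ax": 0,"ay": 0,"az": 0,"gripper": -1}
  ],
  "force": 25
}}

```text
time: 5.3
eef_pos: [0.4977, -0.4314, 0.0621]
tcp_rot: [0.99, 0.143, 0.001, 0.001]
contact_force: [-0.3, 1.8, 6.4]
opening: 0.211
finger_force: 24.3
```

>>> {"api": "jog_arm", "payload": {
  "increments": [
    {"dx": 0,"dy": 0,"dz": 0.1,"ax": 0,"ay": 0,"az": 0,"gripper": -1},
    {"dx": 0,"dy": 0,"dz": 0.3,"ax": 0,"ay": 0,"az": 0,"gripper": -1},
    {"dx": 0,"dy": 0,"dz": 0.55,"ax": 0,"ay": 0,"az": 0,"gripper": -1},
    {"dx": 0,"dy": 0,"dz": 0.7,"ax": 0,"ay": 0,"az": 0,"gripper": -1},
    {"dx": 0,"dy": 0,"dz": 0.7,"ax": 0,"ay": 0,"az": 0,"gripper": -1}
  ]
}}

```text
time: 5.8
eef_pos: [0.4981, -0.4324, 0.148]
tcp_rot: [0.99, 0.143, 0.002, 0.003]
contact_force: [-0.3, -0.6, -0.3]
opening: 0.214
finger_force: 24.6
```

Run:
```python
from h import *
a=cam('scene')['frame'];b=cam('top')['frame']
cv2.imwrite('pics/p1.png',np.hstack([cv2.resize(a[100:220,220:340],(400,400)),cv2.resize(b[85:205,260:380],(400,400))]))
s=get_state();print(s['eef_pos'],s['tcp_rot'])
```

```text
[ 0.4965185  -0.43051225  0.14345708] [ 9.89667153e-01  1.43383816e-01 -1.36684774e-05  8.32571124e-05]
```

View pics/p1.png

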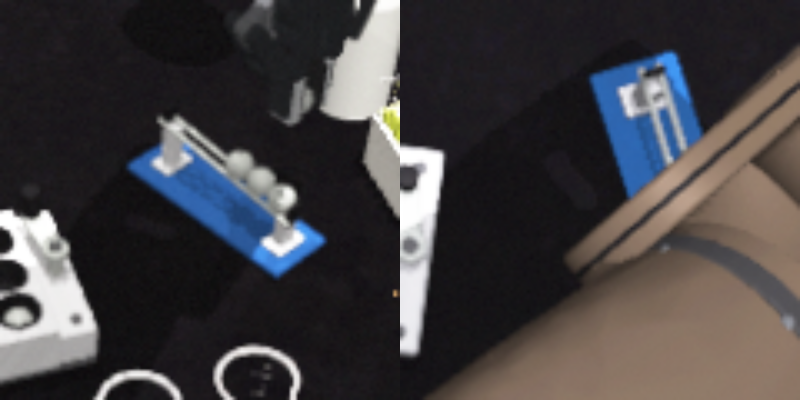

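The scene view shows three balls still on the rods and the fourth gone from the row. The jaws hold it: opening 0.21, 24 N.

>>> {"api": "jog_arm", "payload": {
  "increments": [
    {"dx": 0.2,"dy": 0.8,"dz": 0,"ax": 0,"ay": 0,"az": 0.365,"gripper": -1},
    {"dx": 0.2,"dy": 0.8,"dz": 0,"ax": 0,"ay": 0,"az": 0.365,"gripper": -1},
    {"dx": 0.2,"dy": 0.8,"dz": 0,"ax": 0,"ay": 0,"az": 0.365,"gripper": -1},
    {"dx": 0.2,"dy": 0.8,"dz": 0,"ax": 0,"ay": 0,"az": 0.365,"gripper": -1}
  ]
}}

```text
time: 6.3
eef_pos: [0.52, -0.3319, 0.1408]
tcp_rot: [0.907, 0.421, -0.001, -0.002]
contact_force: [0.6, 0.2, -0.8]
opening: 0.207
finger_force: 24.7
```

>>> {"api": "jog_arm", "payload": {
  "increments": [
    {"dx": 0.2,"dy": 0.805,"dz": 0,"ax": 0,"ay": 0,"az": 0.365,"gripper": -1},
    {"dx": 0.2,"dy": 0.805,"dz": 0,"ax": 0,"ay": 0,"az": 0.365,"gripper": -1},
    {"dx": 0.2,"dy": 0.805,"dz": 0,"ax": 0,"ay": 0,"az": 0.365,"gripper": -1},
    {"dx": 0.2,"dy": 0.805,"dz": 0,"ax": 0,"ay": 0,"az": 0.365,"gripper": -1},
    {"dx": 0.2,"dy": 0.805,"dz": 0,"ax": 0,"ay": 0,"az": 0.365,"gripper": -1},
    {"dx": 0.2,"dy": 0.805,"dz": 0,"ax": 0,"ay": 0,"az": 0.365,"gripper": -1}
  ]
}}

```text
time: 6.9
eef_pos: [0.5439, -0.2376, 0.1419]
tcp_rot: [0.755, 0.656, -0.0, -0.001]
contact_force: [0.3, 0.5, -0.6]
opening: 0.207
finger_force: 24.7
```

>>> {"api": "jog_arm", "payload": {
  "increments": [
    {"dx": 0,"dy": 0,"dz": -0.3,"ax": 0,"ay": 0,"az": 0,"gripper": -1},
    {"dx": 0,"dy": 0,"dz": -0.45,"ax": 0,"ay": 0,"az": 0,"gripper": -1},
    {"dx": 0,"dy": 0,"dz": -0.53,"ax": 0,"ay": 0,"az": 0,"gripper": -1},
    {"dx": 0,"dy": 0,"dz": -0.56,"ax": 0,"ay": 0,"az": 0,"gripper": -1},
    {"dx": 0,"dy": 0,"dz": -0.56,"ax": 0,"ay": 0,"az": 0,"gripper": -1}
  ]
}}

```text
time: 7.4
eef_pos: [0.5447, -0.2383, 0.0762]
tcp_rot: [0.754, 0.657, -0.0, -0.0]
contact_force: [-1.1, 0.5, -1.1]
opening: 0.208
finger_force: 24.7
```

Run:
```python
from h import *
import pickle
c=cam('scene');b=cam('top');pickle.dump((c,b),open('p2.pkl','wb'))
s=get_state();print(s['eef_pos'],s['tcp_rot'],s['contact_force'])
k=proj(c,[[.5144,-.2162,.06]])[0].astype(int);print(k)
u,v=k; a=c['frame'][v-50:v+40,u-50:u+50]
k=proj(b,[[.5144,-.2162,.06]])[0].astype(int);u,v=k
bb=b['frame'][v-50:v+40,u-50:u+50]
cv2.imwrite('pics/p2.png',np.hstack([cv2.resize(x,(400,360),interpolation=cv2.INTER_CUBIC) for x in(a,bb)]))
```

```text
[ 0.54539588 -0.23858932  0.07745555] [7.53815494e-01 6.57085351e-01 2.78414720e-04 9.82379324e-04] [ 0.46665341 -0.78872509 -0.33338054]
[213 178]
```

View pics/p2.png

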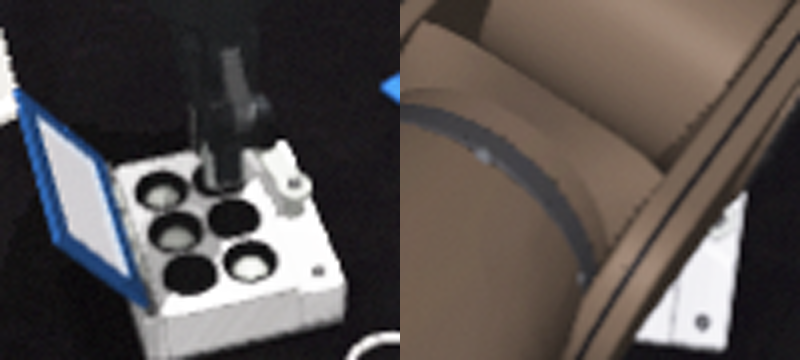

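The scene view shows the fingertips right over the far latch-side well (crop about (220,180)), clear of the knob. Releasing here.

>>> {"api": "jog_arm", "payload": {
  "increments": [
    {"dx": 0,"dy": 0,"dz": -0.025,"ax": 0,"ay": 0,"az": 0,"gripper": -1},
    {"dx": 0,"dy": 0,"dz": -0.025,"ax": 0,"ay": 0,"az": 0,"gripper": -0.2},
    {"dx": 0,"dy": 0,"dz": -0.025,"ax": 0,"ay": 0,"az": 0,"gripper": -0.2},
    {"dx": 0,"dy": 0,"dz": -0.025,"ax": 0,"ay": 0,"az": 0,"gripper": -0.2},
    {"dx": 0,"dy": 0,"dz": 0.25,"ax": 0,"ay": 0,"az": 0,"gripper": -0.2},
    {"dx": 0,"dy": 0,"dz": 0.585,"ax": 0,"ay": 0,"az": 0,"gripper": -0.06},
    {"dx": 0,"dy": 0,"dz": 0.585,"ax": 0,"ay": 0,"az": 0,"gripper": -0.06}
  ]
}}

```text
time: 8.2
eef_pos: [0.5482, -0.2402, 0.1535]
tcp_rot: [0.754, 0.657, 0.002, 0.006]
contact_force: [0.3, -0.6, 0.5]
opening: 0.474
finger_force: 0.0
```

>>> {"api": "jog_arm", "payload": {
  "increments": [
    {"dx": -0.19,"dy": -0.8,"dz": 0,"ax": 0,"ay": 0,"az": -0.365,"gripper": -0.06},
    {"dx": -0.19,"dy": -0.8,"dz": 0,"ax": 0,"ay": 0,"az": -0.365,"gripper": -0.06},
    {"dx": -0.19,"dy": -0.8,"dz": 0,"ax": 0,"ay": 0,"az": -0.365,"gripper": -0.06},
    {"dx": -0.19,"dy": -0.8,"dz": 0,"ax": 0,"ay": 0,"az": -0.365,"gripper": -0.06}
  ]
}}

```text
time: 8.6
eef_pos: [0.5212, -0.3357, 0.1463]
tcp_rot: [0.91, 0.414, 0.0, -0.0]
contact_force: [0.1, 0.3, -0.4]
opening: 0.471
finger_force: 0.0
```

>>> {"api": "jog_arm", "payload": {
  "increments": [
    {"dx": -0.19,"dy": -0.795,"dz": 0,"ax": 0,"ay": 0,"az": -0.365,"gripper": -0.06},
    {"dx": -0.19,"dy": -0.795,"dz": 0,"ax": 0,"ay": 0,"az": -0.365,"gripper": -0.06},
    {"dx": -0.19,"dy": -0.795,"dz": 0,"ax": 0,"ay": 0,"az": -0.365,"gripper": -0.06},
    {"dx": -0.19,"dy": -0.795,"dz": 0,"ax": 0,"ay": 0,"az": -0.365,"gripper": -0.06},
    {"dx": -0.19,"dy": -0.795,"dz": 0,"ax": 0,"ay": 0,"az": -0.365,"gripper": -0.06},
    {"dx": -0.19,"dy": -0.795,"dz": 0,"ax": 0,"ay": 0,"az": -0.365,"gripper": -0.06}
  ]
}}

```text
time: 9.2
eef_pos: [0.499, -0.4292, 0.1461]
tcp_rot: [0.989, 0.145, -0.0, -0.0]
contact_force: [0.2, 0.3, -0.0]
opening: 0.472
finger_force: 0.0
```

Run:
```python
from h import *
import pickle
c=cam('scene');b=cam('top');pickle.dump((c,b),open('p3.pkl','wb'))
s=get_state();print(s['time'],s['eef_pos'],s['tcp_rot'])
u,v=213,178; a=c['frame'][v-50:v+40,u-40:u+100]
k=proj(b,[[.5144,-.2162,.06]])[0].astype(int);u,v=k
bb=b['frame'][v-50:v+40,u-50:u+50]
cv2.imwrite('pics/p3.png',np.hstack([cv2.resize(x,(400,360),interpolation=cv2.INTER_CUBIC) for x in(a,bb)]))
```

```text
9.3 [ 0.49920132 -0.42901642  0.1463664 ] [ 9.89500857e-01  1.44526971e-01 -5.32940085e-05 -7.80601368e-05]
```

View pics/p3.png

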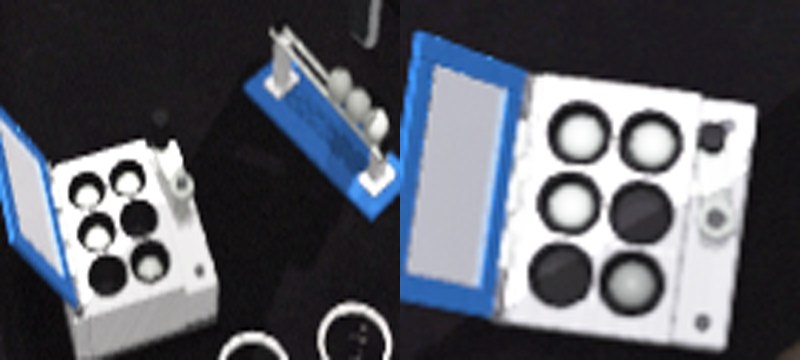

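The new ball is at the bottom of the far latch-side well (crop (650,142)). Three balls remain on the feeder, rolled down to the stop. Next goes the middle latch-side well.

>>> {"api": "jog_arm", "payload": {
  "increments": [
    {"dx": 0,"dy": 0,"dz": -0.3,"ax": 0,"ay": 0,"az": 0,"gripper": -0.06},
    {"dx": 0,"dy": 0,"dz": -0.55,"ax": 0,"ay": 0,"az": 0,"gripper": -0.06},
    {"dx": 0,"dy": 0,"dz": -0.68,"ax": 0,"ay": 0,"az": 0,"gripper": -0.06},
    {"dx": 0,"dy": 0,"dz": -0.72,"ax": 0,"ay": 0,"az": 0,"gripper": -0.06},
    {"dx": 0,"dy": 0,"dz": -0.72,"ax": 0,"ay": 0,"az": 0,"gripper": -0.4},
    {"dx": 0,"dy": 0,"dz": -0.72,"ax": 0,"ay": 0,"az": 0,"gripper": -0.4},
    {"dx": 0,"dy": 0,"dz": -0.72,"ax": 0,"ay": 0,"az": 0,"gripper": -1},
    {"dx": 0,"dy": 0,"dz": -0.72,"ax": 0,"ay": 0,"az": 0,"gripper": -1},
    {"dx": 0,"dy": 0,"dz": -0.72,"ax": 0,"ay": 0,"az": 0,"gripper": -1},
    {"dx": 0,"dy": 0,"dz": -0.72,"ax": 0,"ay": 0,"az": 0,"gripper": -1}
  ],
  "force": 25
}}

```text
time: 10.3
eef_pos: [0.5, -0.4304, 0.0621]
tcp_rot: [0.99, 0.143, 0.001, 0.001]
contact_force: [-0.1, 0.4, 5.9]
opening: 0.21
finger_force: 24.6
```

>>> {"api": "jog_arm", "payload": {
  "increments": [
    {"dx": 0,"dy": 0,"dz": 0.1,"ax": 0,"ay": 0,"az": 0,"gripper": -1},
    {"dx": 0,"dy": 0,"dz": 0.3,"ax": 0,"ay": 0,"az": 0,"gripper": -1},
    {"dx": 0,"dy": 0,"dz": 0.55,"ax": 0,"ay": 0,"az": 0,"gripper": -1},
    {"dx": 0,"dy": 0,"dz": 0.72,"ax": 0,"ay": 0,"az": 0,"gripper": -1},
    {"dx": 0,"dy": 0,"dz": 0.72,"ax": 0,"ay": 0,"az": 0,"gripper": -1}
  ]
}}

```text
time: 10.8
eef_pos: [0.5004, -0.431, 0.151]
tcp_rot: [0.99, 0.143, 0.002, 0.003]
contact_force: [-0.3, -0.4, 0.2]
opening: 0.209
finger_force: 24.5
```

>>> {"api": "jog_arm", "payload": {
  "increments": [
    {"dx": 0.058,"dy": 0.827,"dz": 0,"ax": 0,"ay": 0,"az": 0.365,"gripper": -1},
    {"dx": 0.058,"dy": 0.827,"dz": 0,"ax": 0,"ay": 0,"az": 0.365,"gripper": -1},
    {"dx": 0.058,"dy": 0.827,"dz": 0,"ax": 0,"ay": 0,"az": 0.365,"gripper": -1},
    {"dx": 0.058,"dy": 0.827,"dz": 0,"ax": 0,"ay": 0,"az": 0.365,"gripper": -1}
  ]
}}

```text
time: 11.2
eef_pos: [0.5052, -0.3276, 0.1445]
tcp_rot: [0.907, 0.421, -0.001, -0.002]
contact_force: [0.1, -0.9, 0.3]
opening: 0.207
finger_force: 24.6
```

>>> {"api": "jog_arm", "payload": {
  "increments": [
    {"dx": 0.058,"dy": 0.827,"dz": 0,"ax": 0,"ay": 0,"az": 0.365,"gripper": -1},
    {"dx": 0.058,"dy": 0.827,"dz": 0,"ax": 0,"ay": 0,"az": 0.365,"gripper": -1},
    {"dx": 0.058,"dy": 0.827,"dz": 0,"ax": 0,"ay": 0,"az": 0.365,"gripper": -1},
    {"dx": 0.058,"dy": 0.827,"dz": 0,"ax": 0,"ay": 0,"az": 0.365,"gripper": -1},
    {"dx": 0.058,"dy": 0.827,"dz": 0,"ax": 0,"ay": 0,"az": 0.365,"gripper": -1},
    {"dx": 0.058,"dy": 0.827,"dz": 0,"ax": 0,"ay": 0,"az": 0.365,"gripper": -1}
  ]
}}

```text
time: 11.8
eef_pos: [0.5124, -0.2307, 0.1454]
tcp_rot: [0.755, 0.656, -0.0, -0.001]
contact_force: [-0.2, -0.7, 0.0]
opening: 0.211
finger_force: 24.7
```

>>> {"api": "jog_arm", "payload": {
  "increments": [
    {"dx": 0,"dy": 0,"dz": -0.3,"ax": 0,"ay": 0,"az": 0,"gripper": -1},
    {"dx": 0,"dy": 0,"dz": -0.45,"ax": 0,"ay": 0,"az": 0,"gripper": -1},
    {"dx": 0,"dy": 0,"dz": -0.55,"ax": 0,"ay": 0,"az": 0,"gripper": -1},
    {"dx": 0,"dy": 0,"dz": -0.6,"ax": 0,"ay": 0,"az": 0,"gripper": -1},
    {"dx": 0,"dy": 0,"dz": -0.6,"ax": 0,"ay": 0,"az": 0,"gripper": -1},
    {"dx": 0,"dy": 0,"dz": -0.6,"ax": 0,"ay": 0,"az": 0,"gripper": -1}
  ]
}}

```text
time: 12.4
eef_pos: [0.5136, -0.2315, 0.0753]
tcp_rot: [0.754, 0.657, 0.0, 0.001]
contact_force: [0.0, -0.2, 0.6]
opening: 0.211
finger_force: 24.7
```

>>> {"api": "jog_arm", "payload": {
  "increments": [
    {"dx": 0,"dy": 0,"dz": -0.01,"ax": 0,"ay": 0,"az": 0,"gripper": -0.2},
    {"dx": 0,"dy": 0,"dz": -0.01,"ax": 0,"ay": 0,"az": 0,"gripper": -0.2},
    {"dx": 0,"dy": 0,"dz": -0.01,"ax": 0,"ay": 0,"az": 0,"gripper": -0.2},
    {"dx": 0,"dy": 0,"dz": 0.25,"ax": 0,"ay": 0,"az": 0,"gripper": -0.2},
    {"dx": 0,"dy": 0,"dz": 0.6,"ax": 0,"ay": 0,"az": 0,"gripper": -0.06},
    {"dx": 0,"dy": 0,"dz": 0.6,"ax": 0,"ay": 0,"az": 0,"gripper": -0.06}
  ]
}}

```text
time: 13.0
eef_pos: [0.5165, -0.2332, 0.1535]
tcp_rot: [0.754, 0.657, 0.002, 0.006]
contact_force: [0.6, 0.2, 0.9]
opening: 0.467
finger_force: 0.0
```

>>> {"api": "jog_arm", "payload": {
  "increments": [
    {"dx": -0.06,"dy": -0.827,"dz": 0,"ax": 0,"ay": 0,"az": -0.365,"gripper": -0.06},
    {"dx": -0.06,"dy": -0.827,"dz": 0,"ax": 0,"ay": 0,"az": -0.365,"gripper": -0.06},
    {"dx": -0.06,"dy": -0.827,"dz": 0,"ax": 0,"ay": 0,"az": -0.365,"gripper": -0.06},
    {"dx": -0.06,"dy": -0.827,"dz": 0,"ax": 0,"ay": 0,"az": -0.365,"gripper": -0.06}
  ]
}}

```text
time: 13.4
eef_pos: [0.5054, -0.3318, 0.1464]
tcp_rot: [0.91, 0.414, 0.0, 0.0]
contact_force: [0.6, -0.4, 0.2]
opening: 0.469
finger_force: 0.0
```

>>> {"api": "jog_arm", "payload": {
  "increments": [
    {"dx": -0.06,"dy": -0.827,"dz": 0,"ax": 0,"ay": 0,"az": -0.365,"gripper": -0.06},
    {"dx": -0.06,"dy": -0.827,"dz": 0,"ax": 0,"ay": 0,"az": -0.365,"gripper": -0.06},
    {"dx": -0.06,"dy": -0.827,"dz": 0,"ax": 0,"ay": 0,"az": -0.365,"gripper": -0.06},
    {"dx": -0.06,"dy": -0.827,"dz": 0,"ax": 0,"ay": 0,"az": -0.365,"gripper": -0.06},
    {"dx": -0.06,"dy": -0.827,"dz": 0,"ax": 0,"ay": 0,"az": -0.365,"gripper": -0.06},
    {"dx": -0.06,"dy": -0.827,"dz": 0,"ax": 0,"ay": 0,"az": -0.365,"gripper": -0.06}
  ]
}}

```text
time: 14.0
eef_pos: [0.4985, -0.4292, 0.1462]
tcp_rot: [0.989, 0.145, -0.0, -0.0]
contact_force: [0.4, -0.7, -0.2]
opening: 0.465
finger_force: 0.0
```

Run:
```python
from h import *
c=cam('scene');b=cam('top')
s=get_state();print(s['time'],s['eef_pos'],s['tcp_rot'])
u,v=213,178; a=c['frame'][v-50:v+40,u-40:u+100]
k=proj(b,[[.5144,-.2162,.06]])[0].astype(int);u,v=k
bb=b['frame'][v-50:v+40,u-50:u+50]
cv2.imwrite('pics/p4.png',np.hstack([cv2.resize(x,(400,360),interpolation=cv2.INTER_CUBIC) for x in(a,bb)]))
```

```text
14.1 [ 0.49870612 -0.42902044  0.14647479] [ 9.89502346e-01  1.44516804e-01 -1.35563655e-05 -1.67337190e-05]
```

View pics/p4.png

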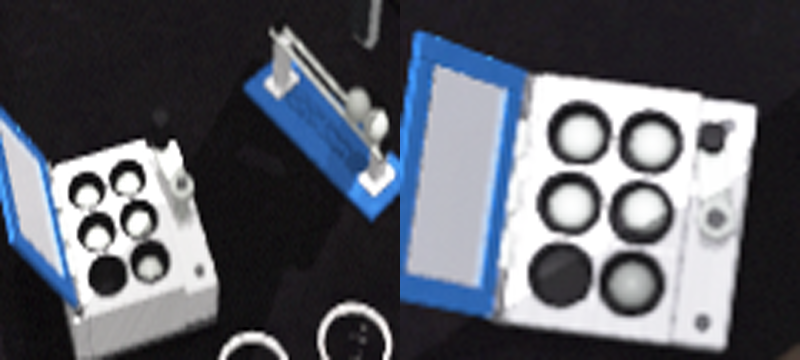

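The middle latch-side well is filled (crop (640,212)), and two balls remain on the feeder. The last empty well is the near hinge-side one.

>>> {"api": "jog_arm", "payload": {
  "increments": [
    {"dx": 0,"dy": 0,"dz": -0.3,"ax": 0,"ay": 0,"az": 0,"gripper": -0.06},
    {"dx": 0,"dy": 0,"dz": -0.55,"ax": 0,"ay": 0,"az": 0,"gripper": -0.06},
    {"dx": 0,"dy": 0,"dz": -0.68,"ax": 0,"ay": 0,"az": 0,"gripper": -0.06},
    {"dx": 0,"dy": 0,"dz": -0.72,"ax": 0,"ay": 0,"az": 0,"gripper": -0.06},
    {"dx": 0,"dy": 0,"dz": -0.72,"ax": 0,"ay": 0,"az": 0,"gripper": -0.4},
    {"dx": 0,"dy": 0,"dz": -0.72,"ax": 0,"ay": 0,"az": 0,"gripper": -0.4},
    {"dx": 0,"dy": 0,"dz": -0.72,"ax": 0,"ay": 0,"az": 0,"gripper": -1},
    {"dx": 0,"dy": 0,"dz": -0.72,"ax": 0,"ay": 0,"az": 0,"gripper": -1},
    {"dx": 0,"dy": 0,"dz": -0.72,"ax": 0,"ay": 0,"az": 0,"gripper": -1},
    {"dx": 0,"dy": 0,"dz": -0.72,"ax": 0,"ay": 0,"az": 0,"gripper": -1}
  ],
  "force": 25
}}

```text
time: 15.1
eef_pos: [0.4995, -0.4304, 0.0621]
tcp_rot: [0.99, 0.143, 0.001, 0.002]
contact_force: [-0.9, 1.0, 5.2]
opening: 0.208
finger_force: 24.6
```

>>> {"api": "jog_arm", "payload": {
  "increments": [
    {"dx": 0,"dy": 0,"dz": 0.1,"ax": 0,"ay": 0,"az": 0,"gripper": -1},
    {"dx": 0,"dy": 0,"dz": 0.3,"ax": 0,"ay": 0,"az": 0,"gripper": -1},
    {"dx": 0,"dy": 0,"dz": 0.55,"ax": 0,"ay": 0,"az": 0,"gripper": -1},
    {"dx": 0,"dy": 0,"dz": 0.72,"ax": 0,"ay": 0,"az": 0,"gripper": -1},
    {"dx": 0,"dy": 0,"dz": 0.72,"ax": 0,"ay": 0,"az": 0,"gripper": -1}
  ]
}}

```text
time: 15.6
eef_pos: [0.4999, -0.431, 0.1509]
tcp_rot: [0.99, 0.143, 0.002, 0.003]
contact_force: [-0.5, -1.0, -0.5]
opening: 0.208
finger_force: 24.6
```

>>> {"api": "jog_arm", "payload": {
  "increments": [
    {"dx": -0.054,"dy": 0.974,"dz": 0,"ax": 0,"ay": 0,"az": 0.365,"gripper": -1},
    {"dx": -0.054,"dy": 0.974,"dz": 0,"ax": 0,"ay": 0,"az": 0.365,"gripper": -1},
    {"dx": -0.054,"dy": 0.974,"dz": 0,"ax": 0,"ay": 0,"az": 0.365,"gripper": -1},
    {"dx": -0.054,"dy": 0.974,"dz": 0,"ax": 0,"ay": 0,"az": 0.365,"gripper": -1}
  ]
}}

```text
time: 16.0
eef_pos: [0.4908, -0.3086, 0.1441]
tcp_rot: [0.907, 0.421, -0.001, -0.003]
contact_force: [0.5, -0.4, -0.9]
opening: 0.209
finger_force: 24.6
```

>>> {"api": "jog_arm", "payload": {
  "increments": [
    {"dx": -0.054,"dy": 0.974,"dz": 0,"ax": 0,"ay": 0,"az": 0.365,"gripper": -1},
    {"dx": -0.054,"dy": 0.974,"dz": 0,"ax": 0,"ay": 0,"az": 0.365,"gripper": -1},
    {"dx": -0.054,"dy": 0.974,"dz": 0,"ax": 0,"ay": 0,"az": 0.365,"gripper": -1},
    {"dx": -0.054,"dy": 0.974,"dz": 0,"ax": 0,"ay": 0,"az": 0.365,"gripper": -1},
    {"dx": -0.054,"dy": 0.974,"dz": 0,"ax": 0,"ay": 0,"az": 0.365,"gripper": -1},
    {"dx": -0.054,"dy": 0.974,"dz": 0,"ax": 0,"ay": 0,"az": 0.365,"gripper": -1}
  ]
}}

```text
time: 16.6
eef_pos: [0.4851, -0.1955, 0.1456]
tcp_rot: [0.755, 0.656, -0.0, -0.001]
contact_force: [0.6, -0.4, -0.5]
opening: 0.204
finger_force: 24.7
```

>>> {"api": "jog_arm", "payload": {
  "increments": [
    {"dx": 0,"dy": 0,"dz": -0.3,"ax": 0,"ay": 0,"az": 0,"gripper": -1},
    {"dx": 0,"dy": 0,"dz": -0.45,"ax": 0,"ay": 0,"az": 0,"gripper": -1},
    {"dx": 0,"dy": 0,"dz": -0.55,"ax": 0,"ay": 0,"az": 0,"gripper": -1},
    {"dx": 0,"dy": 0,"dz": -0.6,"ax": 0,"ay": 0,"az": 0,"gripper": -1},
    {"dx": 0,"dy": 0,"dz": -0.6,"ax": 0,"ay": 0,"az": 0,"gripper": -1},
    {"dx": 0,"dy": 0,"dz": -0.6,"ax": 0,"ay": 0,"az": 0,"gripper": -1}
  ]
}}

```text
time: 17.2
eef_pos: [0.4862, -0.1962, 0.0753]
tcp_rot: [0.754, 0.657, 0.0, 0.001]
contact_force: [-0.4, 0.2, 0.4]
opening: 0.208
finger_force: 24.6
```

>>> {"api": "jog_arm", "payload": {
  "increments": [
    {"dx": 0,"dy": 0,"dz": -0.01,"ax": 0,"ay": 0,"az": 0,"gripper": -0.2},
    {"dx": 0,"dy": 0,"dz": -0.01,"ax": 0,"ay": 0,"az": 0,"gripper": -0.2},
    {"dx": 0,"dy": 0,"dz": -0.01,"ax": 0,"ay": 0,"az": 0,"gripper": -0.2},
    {"dx": 0,"dy": 0,"dz": 0.25,"ax": 0,"ay": 0,"az": 0,"gripper": -0.2},
    {"dx": 0,"dy": 0,"dz": 0.6,"ax": 0,"ay": 0,"az": 0,"gripper": -0.2},
    {"dx": 0,"dy": 0,"dz": 1,"ax": 0,"ay": 0,"az": 0,"gripper": -1},
    {"dx": 0,"dy": 0,"dz": 1,"ax": 0,"ay": 0,"az": 0,"gripper": -1}
  ]
}}

```text
time: 17.9
eef_pos: [0.4895, -0.198, 0.2031]
tcp_rot: [0.754, 0.657, 0.002, 0.008]
contact_force: [0.3, 0.8, 0.1]
opening: 0.067
finger_force: 0.0
```

>>> {"api": "jog_arm", "payload": {
  "increments": [
    {"dx": 0,"dy": 0,"dz": 0.25,"ax": 0,"ay": 0,"az": 0,"gripper": -1},
    {"dx": 0.2,"dy": 0.36,"dz": 0.25,"ax": 0,"ay": 0,"az": 0,"gripper": -1},
    {"dx": 0.367,"dy": 0.723,"dz": 0.25,"ax": 0,"ay": 0,"az": 0,"gripper": -1},
    {"dx": 0.367,"dy": 0.723,"dz": 0.25,"ax": 0,"ay": 0,"az": 0,"gripper": -1},
    {"dx": 0.367,"dy": 0.723,"dz": 0.25,"ax": 0,"ay": 0,"az": 0,"gripper": -1}
  ]
}}

```text
time: 18.4
eef_pos: [0.5298, -0.1079, 0.2243]
tcp_rot: [0.753, 0.658, -0.0, 0.0]
contact_force: [0.7, -0.0, 0.4]
opening: -0.004
finger_force: 0.0
```

Run:
```python
from h import *
c=cam('scene');b=cam('top')
s=get_state();print(s['time'],s['eef_pos'],s['tcp_rot'],s['opening'])
u,v=213,178; a=c['frame'][v-70:v+40,u-70:u+100]
k=proj(b,[[.5144,-.2162,.06]])[0].astype(int);u,v=k
bb=b['frame'][v-50:v+50,u-50:u+50]
cv2.imwrite('pics/p5.png',np.hstack([cv2.resize(x,(400,360),interpolation=cv2.INTER_CUBIC) for x in(a,bb)]))
```

```text
18.5 [ 0.52935201 -0.10928591  0.22419611] [ 7.53724105e-01  6.57190898e-01 -2.87735013e-04 -1.14626265e-04] 0.003056697662556257
```

View pics/p5.png

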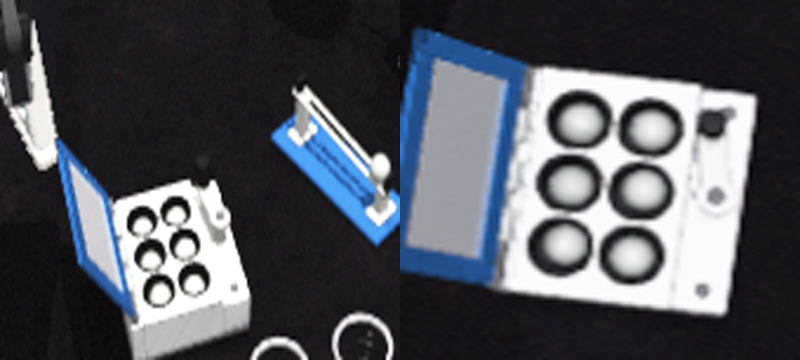

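All six wells hold a ball and the spare is at the feeder stop. The lid leans back with the gripper behind it, so I'll lower behind the lid and push it over.

>>> {"api": "jog_arm", "payload": {
  "increments": [
    {"dx": 0,"dy": 0,"dz": -0.25,"ax": 0,"ay": 0,"az": 0,"gripper": -1},
    {"dx": 0,"dy": 0,"dz": -0.5,"ax": 0,"ay": 0,"az": 0,"gripper": -1},
    {"dx": 0,"dy": 0,"dz": -0.7,"ax": 0,"ay": 0,"az": 0,"gripper": -1},
    {"dx": 0,"dy": 0,"dz": -0.83,"ax": 0,"ay": 0,"az": 0,"gripper": -1},
    {"dx": 0,"dy": 0,"dz": -0.83,"ax": 0,"ay": 0,"az": 0,"gripper": -1}
  ]
}}

```text
time: 19.0
eef_pos: [0.5273, -0.1095, 0.1219]
tcp_rot: [0.754, 0.656, -0.001, -0.003]
contact_force: [-0.5, 0.6, -0.2]
opening: -0.002
finger_force: 0.0
```

>>> {"api": "jog_arm", "payload": {
  "increments": [
    {"dx": -0.011,"dy": -0.083,"dz": 0,"ax": 0,"ay": 0,"az": 0,"gripper": -1},
    {"dx": -0.022,"dy": -0.165,"dz": 0,"ax": 0,"ay": 0,"az": 0,"gripper": -1},
    {"dx": -0.034,"dy": -0.25,"dz": 0,"ax": 0,"ay": 0,"az": 0,"gripper": -1},
    {"dx": -0.045,"dy": -0.33,"dz": 0,"ax": 0,"ay": 0,"az": 0,"gripper": -1},
    {"dx": -0.056,"dy": -0.413,"dz": 0,"ax": 0,"ay": 0,"az": 0,"gripper": -1},
    {"dx": -0.067,"dy": -0.495,"dz": 0,"ax": 0,"ay": 0,"az": 0,"gripper": -1},
    {"dx": -0.079,"dy": -0.578,"dz": 0,"ax": 0,"ay": 0,"az": 0,"gripper": -1}
  ]
}}

```text
time: 19.7
eef_pos: [0.5199, -0.1789, 0.1245]
tcp_rot: [0.754, 0.657, 0.0, -0.0]
contact_force: [1.0, 3.1, -0.4]
opening: -0.003
finger_force: 1.1
```

>>> {"api": "jog_arm", "payload": {
  "increments": [
    {"dx": -0.013,"dy": -0.093,"dz": 0.012,"ax": 0,"ay": 0,"az": 0,"gripper": -1},
    {"dx": -0.026,"dy": -0.19,"dz": 0,"ax": 0,"ay": 0,"az": 0,"gripper": -1},
    {"dx": -0.037,"dy": -0.274,"dz": -0.046,"ax": 0,"ay": 0,"az": 0,"gripper": -1},
    {"dx": -0.045,"dy": -0.33,"dz": -0.121,"ax": 0,"ay": 0,"az": 0,"gripper": -1},
    {"dx": -0.051,"dy": -0.373,"dz": -0.206,"ax": 0,"ay": 0,"az": 0,"gripper": -1},
    {"dx": -0.055,"dy": -0.401,"dz": -0.295,"ax": 0,"ay": 0,"az": 0,"gripper": -1},
    {"dx": -0.056,"dy": -0.413,"dz": -0.364,"ax": 0,"ay": 0,"az": 0,"gripper": -1},
    {"dx": -0.056,"dy": -0.413,"dz": -0.364,"ax": 0,"ay": 0,"az": 0,"gripper": -1}
  ]
}}

```text
time: 20.5
eef_pos: [0.5125, -0.2273, 0.0792]
tcp_rot: [0.754, 0.657, -0.0, -0.002]
contact_force: [0.8, 0.2, -0.5]
opening: -0.002
finger_force: 0.0
```

>>> {"api": "jog_arm", "payload": {
  "increments": [
    {"dx": 0,"dy": 0,"dz": -0.012,"ax": 0,"ay": 0,"az": 0,"gripper": -1},
    {"dx": 0,"dy": 0,"dz": -0.025,"ax": 0,"ay": 0,"az": 0,"gripper": -1},
    {"dx": 0,"dy": 0,"dz": -0.025,"ax": 0,"ay": 0,"az": 0,"gripper": -1}
  ]
}}

```text
time: 20.8
eef_pos: [0.5135, -0.2275, 0.0782]
tcp_rot: [0.753, 0.657, -0.0, -0.0]
contact_force: [-0.5, 0.1, 0.3]
opening: -0.002
finger_force: 0.0
```

>>> {"api": "jog_arm", "payload": {
  "increments": [
    {"dx": 0,"dy": 0,"dz": -0.01,"ax": 0,"ay": 0,"az": 0,"gripper": -1},
    {"dx": 0,"dy": 0,"dz": -0.02,"ax": 0,"ay": 0,"az": 0,"gripper": -1},
    {"dx": 0,"dy": 0,"dz": -0.02,"ax": 0,"ay": 0,"az": 0,"gripper": -1}
  ]
}}

```text
time: 21.1
eef_pos: [0.5137, -0.2277, 0.0761]
tcp_rot: [0.754, 0.657, 0.0, 0.0]
contact_force: [-0.2, 0.7, 0.9]
opening: 0.001
finger_force: 0.7
```

Run:
```python
from h import *
c=cam('scene')
s=get_state();print(s['time'],s['eef_pos'],s['contact_force'])
u,v=213,178; a=c['frame'][v-60:v+45,u-70:u+70]
cv2.imwrite('pics/p6.png',cv2.resize(a,(800,600),interpolation=cv2.INTER_CUBIC))
```

```text
21.15 [ 0.51367042 -0.2277629   0.07607545] [0.07417246 0.6877389  1.19295598]
```

View pics/p6.png

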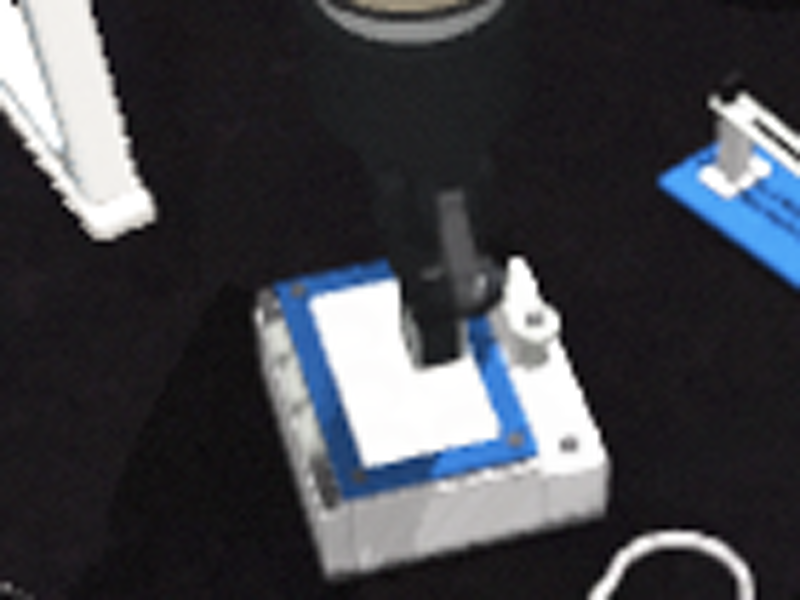

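The lid lies almost flat under the fingertips. I'll press a little further until the force rises.

>>> {"api": "jog_arm", "payload": {
  "increments": [
    {"dx": 0,"dy": 0,"dz": -0.01,"ax": 0,"ay": 0,"az": 0,"gripper": -1},
    {"dx": 0,"dy": 0,"dz": -0.02,"ax": 0,"ay": 0,"az": 0,"gripper": -1},
    {"dx": 0,"dy": 0,"dz": -0.02,"ax": 0,"ay": 0,"az": 0,"gripper": -1}
  ]
}}

```text
time: 21.45
eef_pos: [0.5138, -0.2278, 0.0759]
tcp_rot: [0.754, 0.657, -0.0, -0.001]
contact_force: [-4.8, 3.9, 13.1]
opening: 0.0
finger_force: 6.7
```

>>> {"api": "jog_arm", "payload": {
  "increments": [
    {"dx": 0,"dy": 0,"dz": -0.01,"ax": 0,"ay": 0,"az": 0,"gripper": -1},
    {"dx": 0,"dy": 0,"dz": -0.01,"ax": 0,"ay": 0,"az": 0,"gripper": -1}
  ]
}}

```text
time: 21.65
eef_pos: [0.5139, -0.2278, 0.0758]
tcp_rot: [0.753, 0.657, -0.0, -0.001]
contact_force: [-6.7, 5.8, 19.7]
opening: 0.003
finger_force: 9.6
```

>>> {"api": "jog_arm", "payload": {
  "increments": [
    {"dx": 0,"dy": 0,"dz": 0.2,"ax": 0,"ay": 0,"az": 0,"gripper": -1},
    {"dx": 0,"dy": 0,"dz": 0.5,"ax": 0,"ay": 0,"az": 0,"gripper": -1},
    {"dx": 0,"dy": 0,"dz": 0.65,"ax": 0,"ay": 0,"az": 0,"gripper": -1},
    {"dx": 0,"dy": 0,"dz": 0.65,"ax": 0,"ay": 0,"az": 0,"gripper": -1}
  ]
}}

```text
time: 22.05
eef_pos: [0.5153, -0.2291, 0.1538]
tcp_rot: [0.754, 0.657, 0.001, 0.004]
contact_force: [0.3, -0.2, 0.1]
opening: 0.0
finger_force: 0.0
```

Run:
```python
from h import *
s=get_state();print(s['time'],s['eef_pos'],s['tcp_rot'])
th=1.4356;R=np.array([[np.cos(th),-np.sin(th)],[np.sin(th),np.cos(th)]])
def P(ph,g):
    b=np.array([-.05,0])+.034*np.array([np.sin(ph),-np.cos(ph)])-g*np.array([np.cos(ph),np.sin(ph)])
    return R@b+[.5148,-.2162]
c=np.array([.5131,-.2282]); p0=P(.2,.0255)
print('to start',((p0-c)/.12).round(3),p0)
for ph in np.linspace(.2,1.56,15): print(round(ph,3),((P(ph,.0175)-p0)/.12).round(3),((ph-.2)/(np.pi/2)).round(3))
```

```text
22.05 [ 0.51534824 -0.22911679  0.15376103] [0.75361478 0.65730575 0.00088999 0.00362308]
to start [ 0.255 -0.507] [ 0.54364073 -0.28898844]
0.2 [-0.004  0.067] 0.0
0.297 [0.007 0.095] 0.062
0.394 [0.015 0.125] 0.124
0.491 [0.02  0.156] 0.186
0.589 [0.022 0.187] 0.247
0.686 [0.021 0.218] 0.309
0.783 [0.017 0.248] 0.371
0.88 [0.011 0.279] 0.433
0.977 [0.001 0.308] 0.495
1.074 [-0.011  0.336] 0.557
1.171 [-0.027  0.363] 0.618
1.269 [-0.044  0.389] 0.68
1.366 [-0.064  0.412] 0.742
1.463 [-0.087  0.434] 0.804
1.56 [-0.111  0.453] 0.866
```

>>> {"api": "jog_arm", "payload": {
  "increments": [
    {"dx": 0.13,"dy": -0.25,"dz": 0,"ax": 0,"ay": 0,"az": 0.06,"gripper": -1},
    {"dx": 0.255,"dy": -0.507,"dz": 0,"ax": 0,"ay": 0,"az": 0.127,"gripper": -1},
    {"dx": 0.255,"dy": -0.507,"dz": -0.15,"ax": 0,"ay": 0,"az": 0.127,"gripper": -1},
    {"dx": 0.255,"dy": -0.507,"dz": -0.35,"ax": 0,"ay": 0,"az": 0.127,"gripper": -1},
    {"dx": 0.255,"dy": -0.507,"dz": -0.46,"ax": 0,"ay": 0,"az": 0.127,"gripper": -1},
    {"dx": 0.255,"dy": -0.507,"dz": -0.46,"ax": 0,"ay": 0,"az": 0.127,"gripper": -1}
  ]
}}

```text
time: 22.65
eef_pos: [0.5418, -0.287, 0.0907]
tcp_rot: [0.684, 0.729, -0.0, -0.004]
contact_force: [-0.4, 0.1, -1.1]
opening: 0.001
finger_force: 0.0
```

>>> {"api": "jog_arm", "payload": {
  "increments": [
    {"dx": -0.004,"dy": 0.067,"dz": 0,"ax": 0,"ay": 0,"az": 0,"gripper": -1},
    {"dx": 0.007,"dy": 0.095,"dz": 0,"ax": 0,"ay": 0,"az": 0.062,"gripper": -1},
    {"dx": 0.015,"dy": 0.125,"dz": 0,"ax": 0,"ay": 0,"az": 0.124,"gripper": -1},
    {"dx": 0.02,"dy": 0.156,"dz": 0,"ax": 0,"ay": 0,"az": 0.186,"gripper": -1},
    {"dx": 0.022,"dy": 0.187,"dz": 0,"ax": 0,"ay": 0,"az": 0.247,"gripper": -1},
    {"dx": 0.021,"dy": 0.218,"dz": 0,"ax": 0,"ay": 0,"az": 0.309,"gripper": -1},
    {"dx": 0.017,"dy": 0.248,"dz": 0,"ax": 0,"ay": 0,"az": 0.371,"gripper": -1},
    {"dx": 0.011,"dy": 0.279,"dz": 0,"ax": 0,"ay": 0,"az": 0.433,"gripper": -1}
  ]
}}

```text
time: 23.45
eef_pos: [0.5463, -0.255, 0.0968]
tcp_rot: [0.4, 0.917, -0.0, 0.002]
contact_force: [0.4, -0.3, 0.0]
opening: -0.0
finger_force: 0.3
```

>>> {"api": "jog_arm", "payload": {
  "increments": [
    {"dx": -0.01,"dy": 0.029,"dz": 0,"ax": 0,"ay": 0,"az": 0.062,"gripper": -1},
    {"dx": -0.022,"dy": 0.057,"dz": 0,"ax": 0,"ay": 0,"az": 0.124,"gripper": -1},
    {"dx": -0.038,"dy": 0.084,"dz": 0,"ax": 0,"ay": 0,"az": 0.185,"gripper": -1},
    {"dx": -0.055,"dy": 0.11,"dz": 0,"ax": 0,"ay": 0,"az": 0.247,"gripper": -1},
    {"dx": -0.075,"dy": 0.133,"dz": 0,"ax": 0,"ay": 0,"az": 0.309,"gripper": -1},
    {"dx": -0.098,"dy": 0.155,"dz": 0,"ax": 0,"ay": 0,"az": 0.371,"gripper": -1},
    {"dx": -0.122,"dy": 0.174,"dz": 0,"ax": 0,"ay": 0,"az": 0.433,"gripper": -1},
    {"dx": -0.122,"dy": 0.174,"dz": 0,"ax": 0,"ay": 0,"az": 0.433,"gripper": -1}
  ]
}}

```text
time: 24.25
eef_pos: [0.5314, -0.2338, 0.0966]
tcp_rot: [0.073, 0.997, -0.001, 0.001]
contact_force: [0.5, 0.4, 0.7]
opening: 0.003
finger_force: 0.0
```

Run:
```python
from h import *
c=cam('scene')
s=get_state();print(s['time'],s['eef_pos'],s['contact_force'])
u,v=213,178; a=c['frame'][v-60:v+45,u-70:u+70]
cv2.imwrite('pics/p7.png',cv2.resize(a,(800,600),interpolation=cv2.INTER_CUBIC))
```

```text
24.3 [ 0.53140599 -0.23406471  0.0964611 ] [-0.29018053  0.45421602  0.49024788]
```

View pics/p7.png

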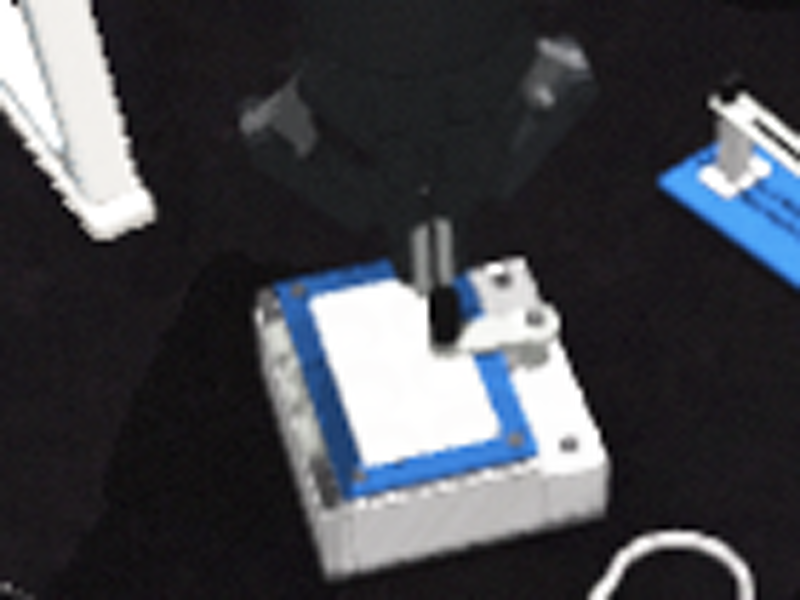

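The latch arm now points across the shut lid, with the knob at (445,320). One small extra push will seat it at its stop.

>>> {"api": "jog_arm", "payload": {
  "increments": [
    {"dx": -0.012,"dy": 0.002,"dz": 0,"ax": 0,"ay": 0,"az": 0,"gripper": -1},
    {"dx": -0.024,"dy": 0.003,"dz": 0,"ax": 0,"ay": 0,"az": 0,"gripper": -1},
    {"dx": -0.024,"dy": 0.003,"dz": 0,"ax": 0,"ay": 0,"az": 0,"gripper": -1}
  ]
}}

```text
time: 24.6
eef_pos: [0.5293, -0.2341, 0.096]
tcp_rot: [0.074, 0.997, -0.0, 0.002]
contact_force: [4.8, 0.6, 0.9]
opening: -0.0
finger_force: 2.2
```

>>> {"api": "jog_arm", "payload": {
  "increments": [
    {"dx": 0.12,"dy": 0,"dz": 0,"ax": 0,"ay": 0,"az": 0,"gripper": -1},
    {"dx": 0.12,"dy": 0,"dz": 0.3,"ax": 0,"ay": 0,"az": 0,"gripper": -1},
    {"dx": 0.12,"dy": 0,"dz": 0.7,"ax": 0,"ay": 0,"az": 0,"gripper": -1},
    {"dx": 0.12,"dy": 0,"dz": 1,"ax": 0,"ay": 0,"az": 0,"gripper": -1},
    {"dx": 0.12,"dy": 0,"dz": 1,"ax": 0,"ay": 0,"az": 0,"gripper": -1}
  ]
}}

```text
time: 25.1
eef_pos: [0.5447, -0.2359, 0.2221]
tcp_rot: [0.074, 0.997, -0.003, 0.005]
contact_force: [0.9, -0.5, 0.7]
opening: -0.001
finger_force: 0.0
```

>>> {"api": "jog_arm", "payload": {
  "increments": [
    {"dx": -0.2,"dy": -1,"dz": 0,"ax": 0,"ay": 0,"az": 0,"gripper": -1},
    {"dx": -0.2,"dy": -1,"dz": 0,"ax": 0,"ay": 0,"az": 0,"gripper": -1},
    {"dx": -0.2,"dy": -1,"dz": 0,"ax": 0,"ay": 0,"az": 0,"gripper": -1}
  ]
}}

```text
time: 25.4
eef_pos: [0.5164, -0.3569, 0.2138]
tcp_rot: [0.075, 0.997, -0.0, -0.001]
contact_force: [0.5, 0.0, 1.1]
opening: 0.001
finger_force: 0.0
```

>>> {"api": "jog_arm", "payload": {
  "increments": [
    {"dx": 0,"dy": -1,"dz": 0,"ax": 0,"ay": 0,"az": 0,"gripper": -1},
    {"dx": 0,"dy": -1,"dz": 0,"ax": 0,"ay": 0,"az": 0,"gripper": -1},
    {"dx": 0,"dy": -1,"dz": 0,"ax": 0,"ay": 0,"az": 0,"gripper": -1},
    {"dx": 0,"dy": -1,"dz": 0,"ax": 0,"ay": 0,"az": 0,"gripper": -1},
    {"dx": 0,"dy": -1,"dz": 0,"ax": 0,"ay": 0,"az": 0,"gripper": -1}
  ]
}}

```text
time: 25.9
eef_pos: [0.5174, -0.4734, 0.2132]
tcp_rot: [0.074, 0.997, 0.001, -0.001]
contact_force: [0.0, -0.0, -0.7]
opening: -0.0
finger_force: 0.0
```

Run:
```python
from h import *
b=cam('top'); th=1.4356;R=np.array([[np.cos(th),-np.sin(th)],[np.sin(th),np.cos(th)]])
W=lambda x,y,z:np.r_[R@[x,y]+[.5148,-.2162],z]
def col(p): u,v=proj(b,[p])[0].round().astype(int); return b['frame'][v-1:v+2,u-1:u+2].mean((0,1)).round(), atd(b,u,v)[2].round(4)
print('knob at pi/2',col(W(-.016,0,.081)))
for ph in (1.0,1.2,1.35): print(ph,col(W(-.05+.034*np.sin(ph),-.034*np.cos(ph),.081)))
print('lid edge z',[col(W(-.033,y,.052)) for y in(-.045,.03,.045)],'hinge side',col(W(.03,.03,.052)))
s=get_state();print(s['time'],s['eef_pos'],s['contact_force'])
```

```text
knob at pi/2 (array([73., 67., 70.]), np.float64(0.9099))
1.0 (array([248., 247., 247.]), np.float64(0.0502))
1.2 (array([247., 246., 248.]), np.float64(0.0489))
1.35 (array([209., 207., 210.]), np.float64(0.0508))
lid edge z [(array([235., 157.,  92.]), np.float64(0.0472)), (array([173., 104.,  53.]), np.float64(0.0545)), (array([168., 102.,  54.]), np.float64(0.051))] hinge side (array([246., 161.,  76.]), np.float64(0.0524))
25.95 [ 0.51783447 -0.47268982  0.21363728] [-0.54206627  1.01773812  0.24363876]
```

```bash
python3 -c "
from plant import job
print(job.sign_off())"
```

```text
the job is handed in; nothing more can be done
None
```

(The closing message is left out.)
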